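# Hang the crew headset on its bar

## Task

The crew headset lies on its side on the table. First stand it upright on its two ear cups on the table and let go of it; then pick it up again and hang it over the bar of the hanging stand, squarely across the bar in the free place between the two collars, with one ear cup hanging down on each side. Do not shift or knock over the headset that already hangs there, the tumbler or the salt shaker.

Things in the scene. Friction and masses are not known exactly. Their poses are not given: they have to be found in the camera images.
- headset: loose rigid black crew headset, 0.15 to 0.31 kg, lying on its side: an inverted U 140 mm high (its x, to the crown), 156 wide (y), 50 deep (z, up while it lies, level when it stands). Origin: middle of these, 25 mm up lying, 70 standing. Two ear cups with flat lower ends, on which it stands, fill x -70 to -22, |y| 49 to 78, z -25 to 25. Symmetric: either side may face either way.
- crown (a point): middle of the top face of the headset's crown, 70 mm from its origin along its x. The crown is a straight bar 74 mm long (headset y), 28 mm deep (z) and 20 mm thick (x = 50 to 70 mm); sloping pieces join it to the side arms
- side_l (a point): middle of the headset's side arm on its +y side (x 0, y 62 mm): straight, 14 mm thick in y (55 to 69), 26 mm deep in z, from the cup at x = -22 to x = 26 mm, then it slopes to the crown
- side_r (a point): the same on its -y side (x 0, y -62 mm)
- stand: hanging stand of bent steel tube, fixed: a bar of 14 mm diameter along its y axis with its top 155 mm above the table, held by an upright post at each end (y = -114 and +114 mm, posts no higher than the bar). Base plate 75 x 250 x 10 mm. Origin: centre of the base, on the table
- bay: the free place on the bar: two black collars (26 mm diameter, 6 mm higher than the bar, 84 mm free between them) fixed on the bar. Origin: midway between the collars, on the top of the bar (z = 155 mm); y along the bar, x level across it, z up. A crown hung here has its top 20 mm above this point
- hung_headset: a second headset of the same shape that already hangs on the other half of the bar, 110 mm from the free place. Origin: middle of its height, width and depth; here z points up to its crown; its width of 156 mm lies level across the bar and its depth of 50 mm along the bar; crown top 175 mm above the table
- tumbler: ribbed clear tumbler with a straw, 88 mm across, 180 mm high to the straw's end, standing on the table. Origin: centre of its underside
- shaker: salt shaker, 44 mm across, 90 mm high, standing on the table. Origin: centre of its underside

How it is judged (in metres and radians):
On the way:
1. the headset stands upright on its ear cups on the table, released and at rest (angle between headset's own x axis and vertical below 0.1 rad and height (world z) of headset between 0.064 and 0.076 m and contact force between headset and the fingers below 0.05 N and contact force between headset and stand below 0.05 N and linear speed of headset below 0.03 m/s), for 0.3 s.
At the end, for the whole second after the job is handed in: It hangs over the bar between the collars: crown middle within 30 mm of the free place's middle along and across the bar, crown top 12 to 28 mm above the bar; upright within 0.2 rad, depth axis along the bar within 0.3 rad; resting on the stand, clear of the other headset, at rest (angle between headset's own x axis and vertical below 0.2 rad and y of crown in the frame of bay between -0.03 and 0.03 m and x of crown in the frame of bay between -0.03 and 0.03 m and z of crown in the frame of bay between 0.012 and 0.028 m and angle between the z axis of headset and the y axis of bay, either way round below 0.3 rad and contact force between headset and stand above 0.5 N and contact force between headset and hung_headset below 0.05 N and linear speed of headset below 0.03 m/s and angular speed of headset below 0.3 rad/s); the robot touches nothing.
It fails at once if the headset that already hangs there is shifted by more than 30 mm (distance of hung_headset from where it was at the start of the episode above 0.03 m).
It fails at once if the tumbler is shifted by more than 40 mm or tipped (distance of tumbler from where it was at the start of the episode above 0.04 m or angle between tumbler's own z axis and vertical above 0.5 rad).
It fails at once if the salt shaker is shifted by more than 40 mm or tipped (distance of shaker from where it was at the start of the episode above 0.04 m or angle between shaker's own z axis and vertical above 0.5 rad).
It also fails if it takes over 70 s, if anything falls off the work surface, if the arm or the gripper's body presses on something with over 40 N, if the wrist force passes 120 N, or if a joint passes its speed limit or range.

## Robot

A 6-joint arm with a two-finger parallel gripper is mounted at the origin on the work surface; the furniture and walls round the work are solid. World frame = base frame: x ahead of the robot, y to its left, z up, the work surface at z = 0. Lengths are in mm, angles in rad, forces in N, time in s.
With the tool pointing down it reaches from about 275 to 1000 mm from the base axis. Payload 8.4 kg.
Tool frame: the origin (TCP) lies at the very end of the fingers, on their centre line; the grasp point (between the pads) lies 19 mm behind it; z points along the fingers, y is the line along which they close (so a half turn about z gives the same grasp; the last joint's range is limited). The gripper opens to 85 mm and grips with 20 to 120 N. Pads are 22 mm wide; open, the fingers measure 114 mm over their backs; the gripper's body (76 mm by 85 mm) begins 54 mm behind the grasp point. The pads swing forward as they close: fully open they stand 13 mm farther back than shut.
Start: joints at [1.193, 0.353, 1.633, -0, 1.155, -0.002], TCP at [229.384, 581.387, 231.281] pointing down, gripper open.
Joint ranges: [-2.63, 2.63], [-0.92, 2.1], [0.06, 2.66], [-1.3, 4.44], [0, 2.69], [-3.02, 3.02]. Speed limits (rad/s): [2.22, 2.22, 2.79, 3.14, 3.14, 3.14].

## Interface

Orientations are given as [roll, pitch, yaw] about the fixed x, y, z axes, in that order (R = Rz(yaw) Ry(pitch) Rx(roll)).
In Python, from rig import telemetry, imaging, r gives the robot as it stands. The module is installed in compiled form; this text tells all that it offers.
- The arm moves only by the tool step_arm, never from a script. Its argument "moves" is a list of rows, each a list of 3 entries, a list of its own where there are three numbers: the turn, a rotation vector about the tool's x, y, z scaled (see below), then the shift along the tool's x, y, z scaled (see below), then the opening, from -1 (shut) to 1 (fully open). A call has 1 to 8 rows; each row is the pose to reach, as a shift and turn from the pose commanded when the call began, along the tool's axes at that moment; what a row does not reach only later rows make up. The controller multiplies each number of a shift by 200 mm and each number of a turn by 45 degrees. A row lasts 1/10 s, in which the tool goes at most 50 mm and 8.59 degrees, less where a joint would pass 70% of its speed; a pose out of reach is approached as far as the arm can. A call with a number of a shift or a turn outside -1 to 1 is refused whole. A call with a gripper value outside its range is refused whole. The fingers move at their own pace and stop on an object; "squeeze" is the grip in N (left out, the last holds). Time passes only in rows, so rows that repeat a pose let the fingers close. It gives the time, the measured TCP pose, the force, the opening and the grip force at its end, in the units of the state.
- telemetry.sense(): the state, without advancing time (a new reading comes with each control period).
- imaging.grab_frame(name): name is "scene" or "top" or "wrist"; returns the picture (420x560x3 uint8, red, green, blue); there is no depth.
- imaging.calibration(name): a dict with "fx", "fy", "cx", "cy" (pixels), "cam_to_world" (4x4, takes a point from camera to world coordinates). Camera axes: x right, y up, looking along -z (the intrinsics and any distortion apply to the point x, -y, -z); pixel columns grow to the right and rows downward; lengths in mm; the calibration is good to about 2 mm. A picture is of the moment at which its call begins: read the wrist's pose just before it. calibration takes no time and is no camera call; for the wrist camera it gives the pose at the moment of the call.
- r.sign_off(): hands the job in; it is judged then, once.
Trained networks look in the newest picture that a camera, given by its name, has taken for a name from the list of things; names that differ only in an ending like _2 or _b are one class to them, and where a whole thing is asked for, a point or a joint stands for the part that bears it (a point fixed in the world has none). Each returns a list of dicts, best first, with "conf" (0 to 1); they miss things now and then, are a little off and sometimes report something else, mostly with a low value. They report only what shows in the picture. A call takes as long as a camera call.
- imaging.recognise(camera, name): "extent" ([left, top, width, height] in pixels, round what is visible of it).
- imaging.mark_of(camera, name): "xy" ([column, row] in pixels: a listed point, or the origin of a listed thing).
The state is a dict: "clock": time; "qpos": joint angles; "qvel": joint speeds; "joint_efforts": joint torques, N m; "eef_pos": TCP position; "tcp_rot": TCP orientation; "contact_force": force on the tool from outside, world axes, zero at the start; "wrist_torque": the same for the moment, N m; "opening": opening from 0.0 (shut) to 1.0 (fully open); "grasp_force": force on a finger pad.
Only numpy, scipy, OpenCV 4.12 (cv2) and the standard library are available. Lean on these libraries where they do the work, as an engineer would, in place of code of your own. Each camera call takes 0.05 s, during which the arm holds its last target. There are 200 camera calls.

## Working session

There is one attempt and no reset: what is moved stays moved. The work goes in short steps, Python scripts to look and compute and a tool call to move; the robot and the scene stay as the last step left them, time stands still between calls to the robot, and variables do not carry over. Pictures are saved under pics/ and viewed, at most 10 in all, crops included, and the job is handed in when it is done.

Besides the shell and the picture viewer there is one more tool, called after "Emit:" as name(argument=value, ...) on one line, values as JSON. step_arm: Moves the arm, as the interface text tells. Its arguments: {"type":"object","properties":{"moves":{"type":"array"},"squeeze":{"type":"number"}},"required":["moves"]}

```bash
mkdir -p pics; cat > h.py <<'E'
import numpy as np, cv2
from rig import telemetry, imaging, r
from scipy.spatial.transform import Rotation as R
def ray(cal,uv):
    d=np.array([(uv[0]-cal["cx"])/cal["fx"],-(uv[1]-cal["cy"])/cal["fy"],-1.])
    T=np.array(cal["cam_to_world"]); return T[:3,3],T[:3,:3]@d
def atz(cal,uv,z):
    o,d=ray(cal,uv); return o+d*(z-o[2])/d[2]
def proj(cal,p):
    T=np.array(cal["cam_to_world"]); q=T[:3,:3].T@(np.array(p)-T[:3,3])
    return np.array([cal["cx"]+cal["fx"]*q[0]/-q[2], cal["cy"]-cal["fy"]*q[1]/-q[2]])
def tri(obs):
    A=0;b=0
    for cal,uv in obs:
        o,d=ray(cal,uv); d=d/np.linalg.norm(d); P=np.eye(3)-np.outer(d,d); A=A+P; b=b+P@o
    return np.linalg.solve(A,b)
E
python3 - <<'E'
from h import *
s=telemetry.sense(); print(s)
for c in ("scene","top"):
    im=imaging.grab_frame(c); cv2.imwrite(f"pics/{c}0.png",im[:,:,::-1])
    cal=imaging.calibration(c); print(c,np.round(np.array(cal["cam_to_world"]),2).tolist(),cal["fx"])
    for n,z in (("headset",25),("crown",25),("side_l",25),("side_r",25),("stand",0),("bay",155),("hung_headset",105),("tumbler",0),("shaker",0)):
        print(n,[(np.round(d["xy"]).tolist(),round(d["conf"],2),np.round(atz(cal,d["xy"],z)).tolist()) for d in imaging.mark_of(c,n)[:3]])
E
```

```text
{'clock': 0.0, 'qpos': array([ 1.19261036e+00,  3.53641984e-01,  1.63413003e+00, -4.54279574e-06,
        1.15521377e+00, -2.42748132e-03]), 'qvel': array([-0.00220133,  0.00120786,  0.00111531,  0.00069512,  0.00055192,
        0.0009917 ]), 'joint_efforts': array([ 1.27716172e-03, -6.05256128e+01, -3.42072451e+01, -8.21924050e-05,
        9.31377697e-03, -4.74003940e-06]), 'eef_pos': array([229.20215784, 580.94234808, 230.56729564]), 'tcp_rot': array([-3.14019952e+00,  7.71761745e-07,  2.76583600e+00]), 'contact_force': array([-0.37955469, -0.14910874,  0.40534117]), 'wrist_torque': array([-0.01256871, -0.00850528, -0.02039837]), 'grasp_force': 0.0, 'opening': 1.001946430156322}
scene [[0.86, 0.25, -0.45, 35.98], [-0.51, 0.46, -0.73, -634.94], [0.02, 0.85, 0.52, 668.14], [0.0, 0.0, 0.0, 1.0]] 458.9155550417617
headset [([226.0, 215.0], 0.79, [438.0, 282.0, 25.0])]
crown [([242.0, 221.0], 0.83, [462.0, 236.0, 25.0])]
side_l [([204.0, 221.0], 0.72, [378.0, 283.0, 25.0]), ([321.0, 249.0], 0.62, [571.0, 45.0, 25.0]), ([243.0, 210.0], 0.59, [489.0, 284.0, 25.0])]
side_r [([204.0, 221.0]
[... 308 characters left out ...]
0], 0.69, [565.0, 152.0, 0.0])]
shaker [([293.0, 234.0], 0.6, [565.0, 157.0, 0.0])]
top [[0.01, 1.0, -0.04, 440.05], [-1.0, 0.01, -0.0, 93.74], [-0.0, 0.04, 1.0, 1033.54], [0.0, 0.0, 0.0, 1.0]] 433.8933148345044
headset []
crown [([224.0, 222.0], 0.6, [456.0, 223.0, 25.0])]
side_l [([190.0, 205.0], 0.95, [494.0, 303.0, 25.0]), ([200.0, 259.0], 0.66, [370.0, 278.0, 25.0])]
side_r [([190.0, 205.0], 0.95, [494.0, 303.0, 25.0]), ([200.0, 259.0], 0.66, [370.0, 278.0, 25.0])]
stand [([354.0, 224.0], 0.8, [453.0, -84.0, 0.0])]
bay []
hung_headset [([388.0, 224.0], 0.88, [453.0, -138.0, 105.0])]
tumbler [([289.0, 165.0], 0.78, [594.0, 72.0, 0.0])]
shaker [([255.0, 174.0], 0.55, [571.0, 154.0, 0.0])]
```

View pics/top0.png

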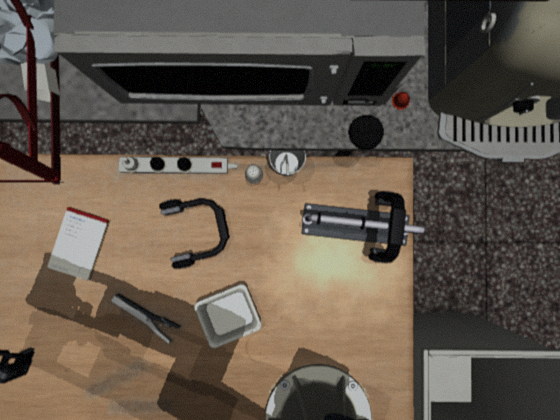

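View pics/scene0.png

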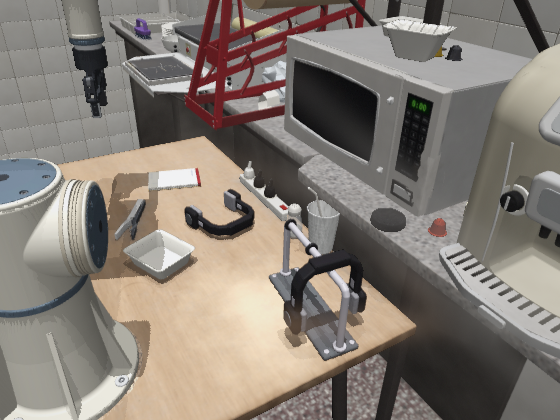

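The top view shows the headset lying with its crown to the right at (224,228) and its cups at (172,207) and (182,260). The bar runs from (308,215) to (420,230), with the hung headset on its right half. The scene view agrees. I'll take a closer look with the wrist camera on the way over.

```bash
cat >> h.py <<'E'
def cur():
    s=telemetry.sense(); return np.array(s["eef_pos"]),R.from_euler("xyz",s["tcp_rot"])
def plan(p,M,a=None):
    """turn/shift in tool units from current pose to (p, Rotation M)"""
    p0,R0=a or cur(); rv=(R0.inv()*M).as_rotvec()/np.radians(45); sh=R0.inv().apply(np.array(p)-p0)/200
    print("turn",np.round(rv,3).tolist(),"shift",np.round(sh,3).tolist())
def frame(y,z):
    y=np.array(y,float);z=np.array(z,float);z/=np.linalg.norm(z);y-=z*(y@z);y/=np.linalg.norm(y)
    return R.from_matrix(np.c_[np.cross(y,z),y,z])
E
python3 - <<'E'
from h import *
p,M=cur(); print(M.as_matrix().round(2).tolist())
c=imaging.calibration("wrist"); T=np.array(c["cam_to_world"]); print("cam in tool",(M.inv().apply(T[:3,3]-p)).round(1),(M.inv().apply(-T[:3,2])).round(2),c["fx"])
w=[.98,.198,0]
plan([420,260,330],frame(w,[0,0,-1])); plan([420,260,330],frame(-np.array(w),[0,0,-1]))
E
```

```text
[[-0.93, 0.37, -0.0], [0.37, 0.93, 0.0], [0.0, 0.0, -1.0]]
cam in tool [  72.7   -1.1 -141.6] [-0.29 -0.    0.96] 310.26572390826266
turn [0.0, -0.0, 1.268] shift [-1.476, -1.145, -0.494]
turn [0.0, 0.0, -2.732] shift [-1.476, -1.145, -0.494]
```

Emit:
step_arm(moves=[[[0, 0, 0.634], [-0.738, -0.573, -0.247], 1], [[0, 0, 0.634], [-0.738, -0.573, -0.247], 1], [[0, 0, 0.634], [-0.738, -0.573, -0.247], 1], [[0, 0, 0.634], [-0.738, -0.573, -0.247], 1], [[0, 0, 0.634], [-0.738, -0.573, -0.247], 1]])

```text
clock: 1.5
eef_pos: [326.9, 417.6, 282.5]
tcp_rot: [3.139, 0.001, 2.263]
contact_force: [-0.3, 0.9, -0.7]
opening: 0.999
grasp_force: 0.0
```

```bash
python3 - <<'E'
from h import *
print(telemetry.sense()["qpos"])
plan([420,260,330],frame([.98,.198,0],[0,0,-1]))
E
```

```text
[ 9.04587414e-01  1.56012957e-01  1.77743359e+00 -1.52132520e-03
  1.20623885e+00  2.12970078e-01]
turn [0.003, 0.001, 0.627] shift [-0.904, -0.144, -0.237]
```

Emit:
step_arm(moves=[[[0, 0, 0.627], [-0.904, -0.144, -0.237], 1], [[0, 0, 0.627], [-0.904, -0.144, -0.237], 1], [[0, 0, 0.627], [-0.904, -0.144, -0.237], 1], [[0, 0, 0.627], [-0.904, -0.144, -0.237], 1], [[0, 0, 0.627], [-0.904, -0.144, -0.237], 1], [[0, 0, 0.627], [-0.904, -0.144, -0.237], 1]])

```text
clock: 2.1
eef_pos: [418.9, 263.5, 328.2]
tcp_rot: [3.141, -0.001, 1.774]
contact_force: [0.7, -0.4, -0.2]
opening: 1.0
grasp_force: 0.0
```

```bash
python3 - <<'E'
from h import *
print(telemetry.sense()["qpos"])
im=imaging.grab_frame("wrist"); cal=imaging.calibration("wrist"); cv2.imwrite("pics/w1.png",im[:,:,::-1])
for n,z in (("headset",25),("crown",25),("side_l",25),("side_r",25)):
    print(n,[(np.round(d["xy"]).tolist(),round(d["conf"],2),np.round(atz(cal,d["xy"],z)).tolist()) for d in imaging.mark_of("wrist",n)[:3]])
E
```

```text
[5.58113078e-01 6.11312074e-02 1.78391857e+00 6.29035196e-04
 1.29599025e+00 3.54383730e-01]
headset []
crown [([297.0, 200.0], 0.7, [453.0, 216.0, 25.0])]
side_l [([339.0, 149.0], 0.94, [495.0, 301.0, 25.0]), ([252.0, 151.0], 0.72, [376.0, 273.0, 25.0])]
side_r [([339.0, 149.0], 0.94, [495.0, 301.0, 25.0]), ([252.0, 151.0], 0.72, [376.0, 273.0, 25.0])]
```

View pics/w1.png

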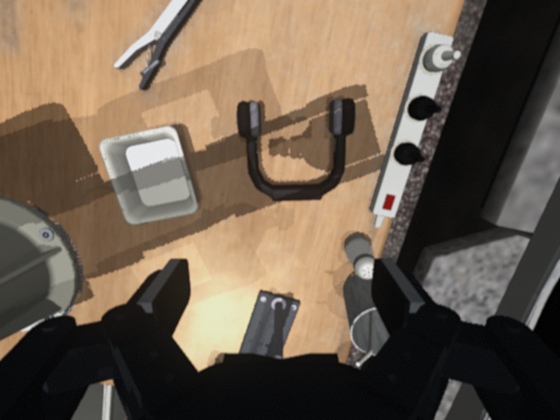

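The wrist view shows the headset at (297,150) with its arms at about (252,155) and (340,155), and the area around it is clear. I'll refine its pose with a silhouette fit.

```bash
cat >> h.py <<'E'
def box(x0,x1,y0,y1,z): return [[x,y,q] for x in(x0,x1) for y in(y0,y1) for q in(-z,z)]
PARTS=[box(50,70,-37,37,14)]+[q for s in(1,-1) for q in (box(-70,-22,*sorted((s*49,s*78)),25),box(-22,26,*sorted((s*55,s*69)),13),
  [[26,s*55,z] for z in(-13,13)]+[[26,s*69,z] for z in(-13,13)]+[[50,s*33,z] for z in(-13,13)]+[[70,s*37,z] for z in(-13,13)])]
def sil(cal,p,M,shape):
    m=np.zeros(shape,np.uint8)
    for P in PARTS:
        W=M.apply(np.array(P,float))+p
        uv=np.array([proj(cal,w) for w in W])
        cv2.fillConvexPoly(m,cv2.convexHull((uv*16).astype(np.int32)),1,shift=4)
    return m
E
cat > fit.py <<'E'
from h import *
from scipy.optimize import minimize
p,M=cur()
cw=imaging.calibration("wrist"); ct=imaging.calibration("top")
for n,cal,f in (("wrist",cw,"pics/w1.png"),("top",ct,"pics/top0.png")):
    g=cv2.imread(f).max(axis=2)
    def pose(v): return np.array([v[0],v[1],25]),R.from_euler("z",v[2])
    v0=[435,288,-1.37]
    roi=cv2.dilate(sil(cal,*pose(v0),g.shape),np.ones((25,25)))
    mask=((g<62)&(roi>0)).astype(np.uint8)
    def cost(v):
        s=sil(cal,*pose(v),g.shape); return -(s&mask).sum()/((s|mask).sum())
    r_=minimize(cost,v0,method="Nelder-Mead",options=dict(initial_simplex=np.array(v0)+np.array([[0,0,0],[12,0,0],[0,12,0],[0,0,.15]])))
    print(n,r_.x.round(3),r_.fun)
E
python3 fit.py
```

```text
wrist [587.841 436.064  -3.728] 0.0
top [568.333 485.333  -4.503] 0.0fit.py:12: RuntimeWarning: overflow encountered in scalar negative
  s=sil(cal,*pose(v),g.shape); return -(s&mask).sum()/((s|mask).sum())
```

Unsigned overflow in the cost; fixing that.

```bash
sed -i 's/return -(s&mask).sum()\/((s|mask).sum())/return -float((s\&mask).sum())\/float((s|mask).sum())/' fit.py; python3 fit.py
```

```text
wrist [435.203 284.269  -1.344] -0.688367129135539
top [439.284 285.319  -1.313] -0.6664659843467791
```

```bash
cat > g.py <<'E'
from h import *
yaw=-1.33; c=np.array([np.cos(yaw),np.sin(yaw),0]); w=np.array([-c[1],c[0],0]); Z=np.array([0,0,1.])
a=np.radians(40); d=-c*np.sin(a)-Z*np.cos(a)
side=np.array([436,285.,0])-62*w
G=side+3*c+29*Z; M=frame(w,d); tcp=G+19*d; pre=tcp-90*d
E
python3 - <<'E'
from g import *
print(side,tcp,pre); plan(pre,M)
E
```

```text
[375.78880057 270.21448469   0.        ] [373.59172913 279.1616403   14.44515558] [387.38777985 222.97984729  83.38915546]
turn [0.014, 0.889, -0.042] shift [-0.172, -0.191, 1.221]
```

Emit:
step_arm(moves=[[[0.014, 0.889, -0.042], [-0.1, -0.15, 0.8], 0], [[0.014, 0.889, -0.042], [-0.1, -0.15, 0.8], 0], [[0.014, 0.889, -0.042], [-0.1, -0.15, 0.8], 0], [[0.014, 0.889, -0.042], [-0.1, -0.15, 0.8], 0], [[0.014, 0.889, -0.042], [-0.1, -0.15, 0.8], 0], [[0.014, 0.889, -0.042], [-0.1, -0.15, 0.8], 0], [[0.014, 0.889, -0.042], [-0.1, -0.15, 0.8], 0]])

```text
clock: 3.05
eef_pos: [393.2, 237.3, 167.2]
tcp_rot: [-3.138, -0.697, 1.805]
contact_force: [0.3, 0.2, 0.0]
opening: 0.501
grasp_force: 0.0
```

```bash
python3 - <<'E'
from g import *
print(telemetry.sense()["qpos"]);plan(pre,M)
E
```

```text
[ 0.049674    0.28887527  2.12691452  0.81016763  1.05532484 -0.71986958]
turn [0.001, 0.002, -0.006] shift [-0.317, -0.044, 0.281]
```

Emit:
step_arm(moves=[[[0, 0, -0.006], [-0.317, -0.044, 0.281], 0], [[0, 0, -0.006], [-0.317, -0.044, 0.281], 0], [[0, 0, -0.006], [-0.317, -0.044, 0.281], 0], [[0, 0, -0.006], [-0.317, -0.044, 0.281], 0]])

```text
clock: 3.45
eef_pos: [388.0, 224.8, 85.3]
tcp_rot: [3.137, -0.697, 1.817]
contact_force: [0.8, -0.0, -0.1]
opening: 0.499
grasp_force: 0.0
```

```bash
python3 - <<'E'
from g import *
print(telemetry.sense()["qpos"]);plan(tcp,M)
im=imaging.grab_frame("wrist"); cv2.imwrite("pics/w2.png",im[:,:,::-1])
E
```

```text
[ 0.02145362  0.44753622  2.17468741  0.89645792  0.93190846 -0.92796322]
turn [0.001, 0.001, 0.006] shift [-0.012, -0.005, 0.452]
```

View pics/w2.png

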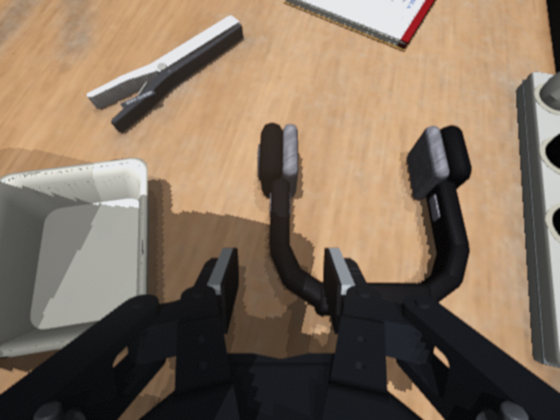

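The wrist view shows the left arm at (280,220), centred between the fingers at (222,270) and (340,270). I'll advance and close.

Emit:
step_arm(moves=[[[0, 0, 0.006], [-0.012, -0.005, 0.2], 0], [[0, 0, 0.006], [-0.012, -0.005, 0.33], 0], [[0, 0, 0.006], [-0.012, -0.005, 0.435], 0], [[0, 0, 0.006], [-0.012, -0.005, 0.435], 0], [[0, 0, 0.006], [-0.012, -0.005, 0.435], 0]])

```text
clock: 4.0
eef_pos: [374.9, 276.7, 17.7]
tcp_rot: [3.138, -0.698, 1.814]
contact_force: [0.3, 0.8, 0.4]
opening: 0.5
grasp_force: 0.0
```

Emit:
step_arm(moves=[[[0, 0, 0], [0, 0, 0], -1], [[0, 0, 0], [0, 0, 0], -1], [[0, 0, 0], [0, 0, 0], -1], [[0, 0, 0], [0, 0, 0], -1], [[0, 0, 0], [0, 0, 0], -1], [[0, 0, 0], [0, 0, 0], -1]], squeeze=70)

```text
clock: 4.6
eef_pos: [375.1, 275.9, 17.2]
tcp_rot: [3.138, -0.699, 1.81]
contact_force: [0.1, -5.1, 9.6]
opening: 0.153
grasp_force: 67.8
```

```bash
cat > s.py <<'E'
from g import *
Q=R.from_rotvec(-w*np.pi/2); O1=np.array([436,285,25.]); T1=np.array([375.1,275.9,17.2])
M1=R.from_euler("xyz",[3.138,-.699,1.81])
def stand(O2): return O2+Q.apply(T1-O1),Q*M1
E
python3 - <<'E'
from s import *
plan(T1+[0,0,110],M1)
p2,M2=stand(np.array([430,290,110.])); print(p2); plan(p2,M2,(T1+[0,0,110],M1))
E
```

```text
turn [-0.001, -0.0, 0.0] shift [0.354, 0.001, -0.421]
[372.31602639 267.8033441  104.31425858]
turn [-0.002, -2.0, -0.009] shift [-0.101, -0.023, 0.064]
```

Emit:
step_arm(moves=[[[0, 0, 0], [0.12, 0, -0.14], -1], [[0, 0, 0], [0.24, 0, -0.28], -1], [[0, 0, 0], [0.354, 0, -0.421], -1], [[0, 0, 0], [0.354, 0, -0.421], -1]])

```text
clock: 5.0
eef_pos: [376.2, 276.1, 129.9]
tcp_rot: [3.132, -0.698, 1.815]
contact_force: [0.2, -0.5, -1.9]
opening: 0.154
grasp_force: 68.2
```

Emit:
step_arm(moves=[[[0, -0.15, 0], [0, 0, 0], -1], [[0, -0.3, 0], [0, 0, 0], -1], [[0, -0.45, 0], [0, 0, 0], -1], [[0, -0.6, 0], [0, 0, 0], -1], [[0, -0.75, 0], [0, 0, 0], -1], [[0, -0.9, 0], [0, 0, 0], -1], [[0, -0.9, 0], [0, 0, 0], -1]])

```text
clock: 5.7
eef_pos: [373.8, 277.8, 126.1]
tcp_rot: [3.14, 0.011, 1.813]
contact_force: [-0.6, -0.4, -1.4]
opening: 0.15
grasp_force: 68.1
```

```bash
python3 - <<'E'
from s import *
print(telemetry.sense()["qpos"])
p2,M2=stand(np.array([430,290,110.])); print(p2); plan(p2,M2)
E
```

```text
[ 0.64400345  0.24930205  2.05934301 -0.0148308   0.83557866  0.41197981]
[372.31602639 267.8033441  104.31425858]
turn [-0.003, -1.096, -0.001] shift [-0.045, -0.019, 0.109]
```

Emit:
step_arm(moves=[[[0, -0.14, 0], [0, 0, 0], -1], [[0, -0.28, 0], [0, 0, 0], -1], [[0, -0.42, 0], [0, 0, 0], -1], [[0, -0.56, 0], [0, 0, 0], -1], [[0, -0.7, 0], [0, 0, 0], -1], [[0, -0.85, 0], [0, 0, 0], -1], [[0, -1.0, 0], [0, 0, 0], -1], [[0, -1.0, 0], [0, 0, 0], -1]])

```text
clock: 6.5
eef_pos: [372.3, 275.6, 123.0]
tcp_rot: [-3.13, 0.796, 1.818]
contact_force: [0.5, 0.7, -2.3]
opening: 0.155
grasp_force: 68.1
```

```bash
python3 - <<'E'
from s import *
print(telemetry.sense()["qpos"])
p2,M2=stand(np.array([430,290,110.])); print(p2); plan(p2,M2)
E
```

```text
[ 1.01692775  0.58537535  1.81756687 -0.53933486  1.39316719  1.05467267]
[372.31602639 267.8033441  104.31425858]
turn [-0.014, -0.096, 0.008] shift [0.041, -0.009, 0.092]
```

Emit:
step_arm(moves=[[[-0.014, -0.096, 0.008], [0.041, -0.009, 0.092], -1], [[-0.014, -0.096, 0.008], [0.041, -0.009, 0.092], -1], [[-0.014, -0.096, 0.008], [0.041, -0.009, 0.092], -1]])

```text
clock: 6.8
eef_pos: [373.5, 267.4, 107.0]
tcp_rot: [3.128, 0.867, 1.802]
contact_force: [0.6, 0.1, -1.5]
opening: 0.15
grasp_force: 68.1
```

```bash
python3 - <<'E'
from s import *
im=imaging.grab_frame("scene"); cal=imaging.calibration("scene")
p,Mc=cur()
# predicted headset pose from grip
Rh=Mc*M1.inv()*R.from_matrix(np.c_[c,w,Z]); O=p-(Mc*M1.inv()).apply(T1-O1); print(O,Rh.as_matrix().round(2).tolist())
s=sil(cal,O,Rh,im.shape[:2]); k,_=cv2.findContours(s,0,2); b=np.ascontiguousarray(im[:,:,::-1]); cv2.drawContours(b,k,-1,(0,255,0),1)
cv2.imwrite("pics/s1.png",cv2.resize(b[120:300,120:360],None,fx=3,fy=3))
p2,M2=stand(np.array([430,290,70.])); plan(p2,M2)
E
```

```text
[431.69361018 289.95786407 113.91404648] [[-0.01, 0.97, -0.24], [-0.01, 0.24, 0.97], [1.0, 0.01, 0.01]]
turn [0.003, -0.007, -0.009] shift [0.166, -0.011, 0.14]
```

View pics/s1.png

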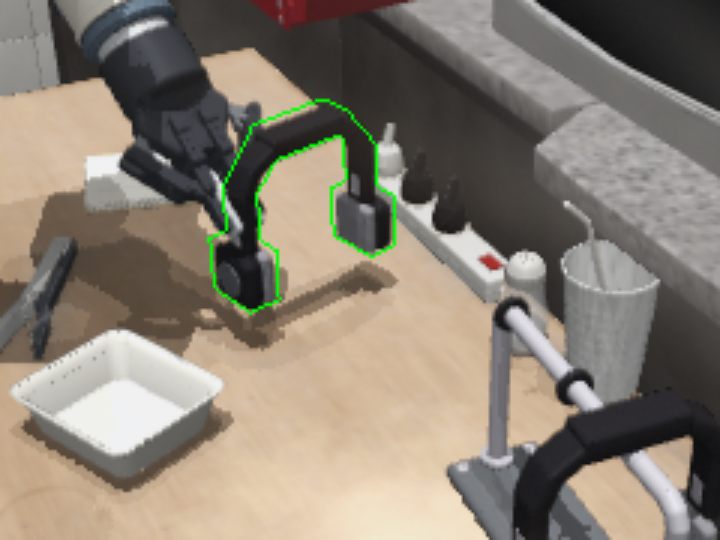

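The predicted outline matches the headset, which is upright in the grip. Lowering it gently.

Emit:
step_arm(moves=[[[0.003, -0.007, -0.009], [0.08, -0.005, 0.07], -1], [[0.003, -0.007, -0.009], [0.13, -0.009, 0.11], -1], [[0.003, -0.007, -0.009], [0.15, -0.011, 0.127], -1], [[0.003, -0.007, -0.009], [0.158, -0.011, 0.134], -1], [[0.003, -0.007, -0.009], [0.158, -0.011, 0.134], -1], [[0.003, -0.007, -0.009], [0.158, -0.011, 0.134], -1]])

```text
clock: 7.45
eef_pos: [372.4, 267.8, 67.0]
tcp_rot: [3.132, 0.876, 1.809]
contact_force: [-0.2, -1.2, 5.5]
opening: 0.159
grasp_force: 68.6
```

```bash
python3 - <<'E'
from s import *
p,Mc=cur()
Rh=Mc*M1.inv()*R.from_matrix(np.c_[c,w,Z]); O=p-(Mc*M1.inv()).apply(T1-O1); print(O,Rh.as_matrix().round(3).tolist(),telemetry.sense()["contact_force"])
p2,M2=stand(np.array([430,290,70.])); plan(p2,M2)
E
```

```text
[430.06178373 290.09265941  72.77800252] [[-0.003, 0.971, -0.24], [0.003, 0.24, 0.971], [1.0, 0.002, -0.004]] [-0.2459916  -1.23580581  5.5466745 ]
turn [0.003, 0.005, -0.001] shift [0.01, -0.001, 0.008]
```

Emit:
step_arm(moves=[[[0, 0, 0], [0, 0, 0], -0.5], [[0, 0, 0], [0, 0, 0], -0.3], [[0, 0, 0], [0, 0, 0], -0.1], [[0, 0, 0], [0, 0, 0], 0], [[0, 0, 0], [0, 0, 0], 0], [[0, 0, 0], [0, 0, 0], 0]])

```text
clock: 8.05
eef_pos: [372.4, 268.0, 65.8]
tcp_rot: [3.132, 0.875, 1.809]
contact_force: [0.7, -0.5, 0.1]
opening: 0.5
grasp_force: 0.0
```

Emit:
step_arm(moves=[[[0, 0, 0], [0, 0, -0.1], 0], [[0, 0, 0], [0, 0, -0.25], 0], [[0, 0, 0], [0, 0, -0.45], 0], [[0, 0, 0], [0, 0, -0.7], 0], [[0, 0, 0], [0, 0, -0.7], 0]])

```text
clock: 8.55
eef_pos: [346.1, 377.6, 158.7]
tcp_rot: [3.124, 0.868, 1.805]
contact_force: [0.6, 1.8, -0.3]
opening: 0.501
grasp_force: 0.0
```

```bash
cat > look.py <<'E'
from h import *
# bay & headset estimates; args: cameras
ims={c:(imaging.grab_frame(c),imaging.calibration(c)) for c in ("scene","top")}
for n,z in (("crown",140),("side_l",70),("bay",155),("hung_headset",105)):
    for c in ims:
        print(n,c,[(np.round(d["xy"],1).tolist(),round(d["conf"],2),np.round(atz(ims[c][1],d["xy"],z)).tolist()) for d in imaging.mark_of(c,n)[:3]])
for c in ims: cv2.imwrite(f"pics/{c}2.png",ims[c][0][:,:,::-1])
a=[cv2.resize(ims[c][0][150:290,160:440,::-1],None,fx=2.5,fy=2.1) for c in("scene","top")]
cv2.imwrite("pics/both2.png",np.vstack(a))
E
python3 look.py
```

```text
crown scene [([219.3, 174.9], 0.89, [430.0, 292.0, 140.0])]
crown top [([182.5, 230.5], 0.82, [435.0, 293.0, 140.0]), ([288.0, 163.9], 0.72, [575.0, 77.0, 140.0])]
side_l scene [([200.6, 205.7], 0.91, [374.0, 287.0, 70.0]), ([239.1, 189.8], 0.7, [493.0, 313.0, 70.0])]
side_l top [([183.2, 205.2], 0.69, [491.0, 308.0, 70.0]), ([194.3, 258.5], 0.69, [373.0, 282.0, 70.0])]
bay scene [([308.3, 310.6], 0.66, [353.0, -213.0, 155.0]), ([297.5, 233.1], 0.52, [452.0, -28.0, 155.0])]
bay top []
hung_headset scene []
hung_headset top [([387.0, 226.0], 0.73, [449.0, -136.0, 105.0]), ([188.7, 231.8], 0.45, [432.0, 288.0, 105.0])]
```

View pics/both2.png

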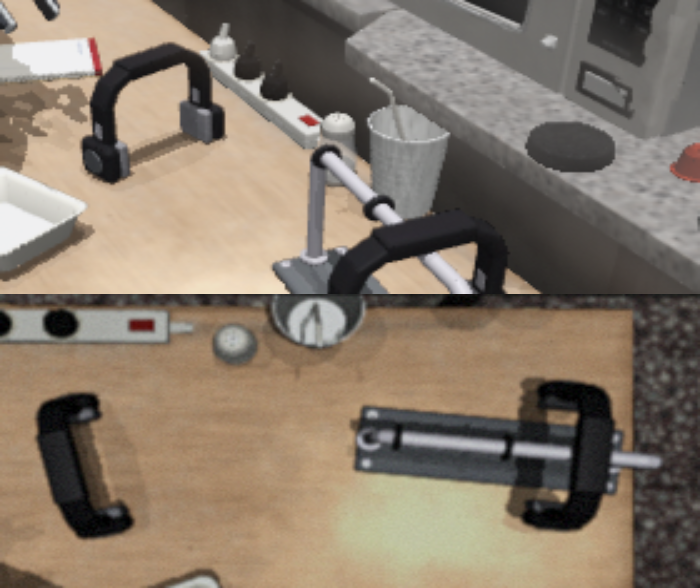

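The headset stands free. Its crown is at (433,292) and the bar collars show in the scene view at (290,224) and (311,248), and in the top view at (319,218) and (362,222).

```bash
cat > b.py <<'E'
from h import *
cs,ct=imaging.calibration("scene"),imaging.calibration("top")
A=tri([(cs,(290,223.8)),(ct,(318.8,218.1))]); B=tri([(cs,(311.2,248.1)),(ct,(362.4,222.4))])
bay=(A+B)/2; bd=(A-B)[:2]; bd=np.r_[bd/np.linalg.norm(bd),0]
ww=np.array([np.cos(.232),np.sin(.232),0]); n=np.array([-ww[1],ww[0],0])
crown=np.array([432,292,140.]); g=crown-20*ww+[0,0,-18]; MV=frame(n,[0,0,-1])
E
python3 - <<'E'
from b import *
from scipy.spatial.transform import Slerp
print(A,B,np.linalg.norm(A-B),bay,bd,np.degrees(np.arctan2(-bd[0],bd[1])))
p,M=cur(); S=Slerp([0,1],R.concatenate([M,MV]))
pm=np.array([370,350,280.]); print((M.inv()*MV).magnitude())
plan(pm,S(.5)); plan(g+[0,0,140],MV,(pm,S(.5))); print(telemetry.sense()["qpos"])
E
```

```text
[462.35245911  14.28088211 148.48194264] [454.34204857 -74.57647602 148.28071325] 89.21792008918075 [458.34725384 -30.14779695 148.38132794] [0.089785   0.99596117 0.        ] -5.1512383924313365
1.743096012150027
turn [-0.43, 0.44, -0.924] shift [-0.564, 0.095, -0.297]
turn [-0.43, 0.44, -0.924] shift [-0.262, -0.138, 0.252]
[ 1.14708925  0.66389468  1.61743173 -0.49958189  1.60847347  1.0853275 ]
```

Emit:
step_arm(moves=[[[0, 0, 0], [-0.2, 0.03, -0.2], 0], [[-0.43, 0.44, -0.924], [-0.564, 0.095, -0.297], 0], [[-0.43, 0.44, -0.924], [-0.564, 0.095, -0.297], 0], [[-0.43, 0.44, -0.924], [-0.564, 0.095, -0.297], 0], [[-0.43, 0.44, -0.924], [-0.564, 0.095, -0.297], 0], [[-0.43, 0.44, -0.924], [-0.564, 0.095, -0.297], 0], [[-0.43, 0.44, -0.924], [-0.564, 0.095, -0.297], 0], [[-0.43, 0.44, -0.924], [-0.564, 0.095, -0.297], 0]])

```text
clock: 9.85
eef_pos: [370.2, 349.5, 281.5]
tcp_rot: [-2.947, 0.431, 2.677]
contact_force: [-0.5, -0.7, 1.3]
opening: 0.502
grasp_force: 0.0
```

```bash
python3 - <<'E'
from b import *
plan(g+[0,0,140],MV); print(telemetry.sense()["qpos"])
E
```

```text
turn [-0.425, 0.441, -0.924] shift [-0.258, -0.136, 0.257]
[ 1.04127735  0.21682039  1.78995689 -0.44741127  1.34287803  0.12660011]
```

Emit:
step_arm(moves=[[[-0.425, 0.441, -0.924], [-0.258, -0.136, 0.257], 0.1], [[-0.425, 0.441, -0.924], [-0.258, -0.136, 0.257], 0.1], [[-0.425, 0.441, -0.924], [-0.258, -0.136, 0.257], 0.1], [[-0.425, 0.441, -0.924], [-0.258, -0.136, 0.257], 0.1], [[-0.425, 0.441, -0.924], [-0.258, -0.136, 0.257], 0.1], [[-0.425, 0.441, -0.924], [-0.258, -0.136, 0.257], 0.1], [[-0.425, 0.441, -0.924], [-0.258, -0.136, 0.257], 0.1], [[-0.425, 0.441, -0.924], [-0.258, -0.136, 0.257], 0.1]])

```text
clock: 10.65
eef_pos: [412.5, 287.8, 260.3]
tcp_rot: [-3.137, -0.002, -2.917]
contact_force: [0.3, -0.6, 0.7]
opening: 0.549
grasp_force: 0.0
```

```bash
python3 - <<'E'
from b import *
im=imaging.grab_frame("wrist"); cal=imaging.calibration("wrist")
for n_,z in (("crown",140),("side_l",70)):
    print(n_,[(d["xy"],round(d["conf"],2),np.round(atz(cal,d["xy"],z)).tolist()) for d in imaging.mark_of("wrist",n_)[:3]])
O=crown-[0,0,70]; Rh=R.from_matrix(np.c_[[0,0,1],ww,np.cross([0,0,1],ww)])
s=sil(cal,O,Rh,im.shape[:2]); k,_=cv2.findContours(s,0,2); b=np.ascontiguousarray(im[:,:,::-1]); cv2.drawContours(b,k,-1,(0,255,0),1)
cv2.imwrite("pics/w3.png",b); plan(g,MV); print(cur()[0],telemetry.sense()["qpos"])
E
```

```text
crown []
side_l [([277.9, 140.7], 0.65, [370.0, 273.0, 70.0])]
turn [-0.005, -0.002, -0.003] shift [-0.003, -0.004, 0.693]
[411.75547985 288.6361081  260.59065695] [ 0.61038686  0.13333331  1.8546534  -0.00317486  1.15616968 -1.1885579 ]
```

View pics/w3.png

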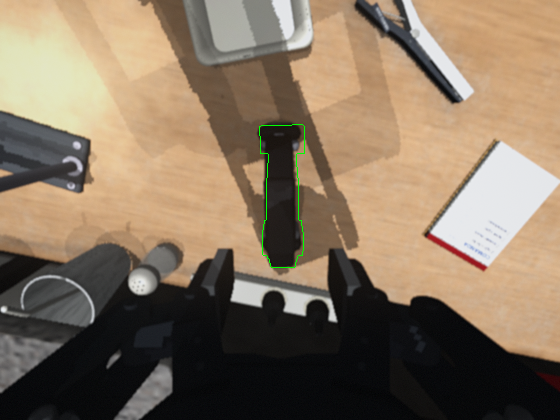

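The outline fits, with the crown centred between the fingers at column 281. Descending and gripping.

Emit:
step_arm(moves=[[[-0.005, -0.002, -0.003], [-0.003, -0.004, 0.25], 0.1], [[-0.005, -0.002, -0.003], [-0.003, -0.004, 0.45], 0.1], [[-0.005, -0.002, -0.003], [-0.003, -0.004, 0.58], 0.1], [[-0.005, -0.002, -0.003], [-0.003, -0.004, 0.66], 0.1], [[-0.005, -0.002, -0.003], [-0.003, -0.004, 0.69], 0.1], [[-0.005, -0.002, -0.003], [-0.003, -0.004, 0.69], 0.1], [[-0.005, -0.002, -0.003], [-0.003, -0.004, 0.69], 0.1]])

```text
clock: 11.5
eef_pos: [413.3, 288.1, 123.8]
tcp_rot: [3.139, 0.002, -2.907]
contact_force: [0.4, 0.4, -0.3]
opening: 0.546
grasp_force: 0.0
```

Emit:
step_arm(moves=[[[0, 0, 0], [0, 0, 0], -0.1], [[0, 0, 0], [0, 0, 0], -0.3], [[0, 0, 0], [0, 0, 0], -1], [[0, 0, 0], [0, 0, 0], -1], [[0, 0, 0], [0, 0, 0], -1], [[0, 0, 0], [0, 0, 0], -1]], squeeze=60)

```text
clock: 12.1
eef_pos: [413.6, 287.6, 124.1]
tcp_rot: [3.139, 0.002, -2.907]
contact_force: [-0.6, -1.6, 7.4]
opening: 0.311
grasp_force: 59.5
```

```bash
cat > p3.py <<'E'
from b import *
p,M=cur()
# tool->crown offset: crown is 20 mm along width from the grasp; MB: tool y along the bar
MB=frame(bd,[0,0,-1])
wb=np.array([bd[1],-bd[0],0])
C=np.array([bay[0],bay[1],175.])   # crown top when hung
off=MB.inv().apply(20*wb)
def hang(dz,h): return C-20*wb+[0,0,h-140+dz]  # h: TCP height at grasp with crown top at 140
E
python3 - <<'E'
from p3 import *
print(p,M.as_euler("xyz"),bd)
plan(p+[0,0,210],M); plan(hang(190,p[2]),MB,(p+[0,0,210],M)); print(hang(0,p[2]))
E
```

```text
[413.58707848 287.61887204 124.09013827] [ 3.13931293e+00  2.03073698e-03 -2.90681969e+00] [0.089785   0.99596117 0.        ]
turn [0.0, 0.0, 0.0] shift [-0.002, 0.002, -1.05]
turn [0.003, 0.002, 0.413] shift [0.247, -1.565, -0.079]
[438.42803042 -28.35209696 159.09013827]
```

Emit:
step_arm(moves=[[[0, 0, 0], [0, 0, -0.15], -1], [[0, 0, 0], [0, 0, -0.35], -1], [[0, 0, 0], [0, 0, -0.55], -1], [[0, 0, 0], [0, 0, -0.75], -1], [[0, 0, 0], [0, 0, -0.95], -1], [[0, 0, 0], [0, 0, -0.95], -1], [[0, 0, 0], [0, 0, -0.95], -1]])

```text
clock: 12.8
eef_pos: [413.1, 287.1, 313.8]
tcp_rot: [3.139, 0.002, -2.907]
contact_force: [-0.5, -0.5, -2.2]
opening: 0.311
grasp_force: 60.1
```

```bash
python3 - <<'E'
from p3 import *
print(p); plan(hang(155,124.1),MB)
E
```

```text
[413.14203797 287.10978251 313.77383515]
turn [0.004, 0.002, 0.413] shift [0.243, -1.564, -0.007]
```

Emit:
step_arm(moves=[[[0.004, 0.002, 0.1], [0.03, -0.18, 0], -1], [[0.004, 0.002, 0.2], [0.06, -0.38, 0], -1], [[0.004, 0.002, 0.3], [0.09, -0.58, 0], -1], [[0.004, 0.002, 0.413], [0.12, -0.78, 0], -1], [[0.004, 0.002, 0.413], [0.14, -0.92, 0], -1], [[0.004, 0.002, 0.413], [0.15, -0.95, 0], -1]])

```text
clock: 13.4
eef_pos: [427.0, 92.7, 310.9]
tcp_rot: [-3.139, -0.004, 3.049]
contact_force: [-0.3, -0.1, -2.2]
opening: 0.312
grasp_force: 60.3
```

```bash
python3 - <<'E'
from p3 import *
print(p); plan(hang(155,124.1),MB)
E
```

```text
[427.03502878  92.69035177 310.89588985]
turn [-0.004, -0.005, -0.003] shift [-0.112, -0.597, -0.015]
```

Emit:
step_arm(moves=[[[-0.004, -0.005, -0.003], [-0.03, -0.18, -0.015], -1], [[-0.004, -0.005, -0.003], [-0.07, -0.38, -0.015], -1], [[-0.004, -0.005, -0.003], [-0.1, -0.53, -0.015], -1], [[-0.004, -0.005, -0.003], [-0.112, -0.597, -0.015], -1], [[-0.004, -0.005, -0.003], [-0.112, -0.597, -0.015], -1], [[-0.004, -0.005, -0.003], [-0.112, -0.597, -0.015], -1]])

```text
clock: 14.0
eef_pos: [439.2, -25.0, 314.8]
tcp_rot: [3.139, 0.001, 3.054]
contact_force: [-0.4, 0.8, -1.8]
opening: 0.311
grasp_force: 60.5
```

```bash
cat > chk.py <<'E'
from p3 import *
print(p); plan(hang(0,124.1),MB)
O=p+20*M.apply([-1,0,0])*(1 if M.apply([-1,0,0])@wb>0 else -1)+[0,0,140-124.1-70]
Rh=R.from_matrix(np.c_[[0,0,1],wb,np.cross([0,0,1],wb)]); out=[]
for cn in ("scene","top"):
    im=imaging.grab_frame(cn); cal=imaging.calibration(cn)
    print(cn,[(d["xy"],round(d["conf"],2),np.round(atz(cal,d["xy"],O[2]+70)).tolist()) for d in imaging.mark_of(cn,"crown")[:3]],O)
    s=sil(cal,O,Rh,im.shape[:2]); k,_=cv2.findContours(s,0,2); b=np.ascontiguousarray(im[:,:,::-1]); cv2.drawContours(b,k,-1,(0,255,0),1)
    out.append(cv2.resize(b[90:350,230:430],None,fx=2,fy=2.2))
cv2.imwrite("pics/chk%d.png"%int(telemetry.sense()["clock"]*10),np.hstack(out))
E
python3 chk.py; ls pics
```

```text
[439.15241833 -24.98540802 314.76140332]
turn [0.003, 0.001, 0.003] shift [0.003, -0.019, 0.778]
scene [([300.3, 148.3], 0.84, [455.0, -18.0, 331.0])] [459.07525962 -26.74042402 260.67911343]
top [([349.1, 187.7], 0.61, [508.0, -19.0, 331.0])] [459.07525962 -26.74042402 260.67911343]
both2.png
chk142.png
s1.png
scene0.png
scene2.png
top0.png
top2.png
w1.png
w2.png
w3.png
```

View pics/chk142.png

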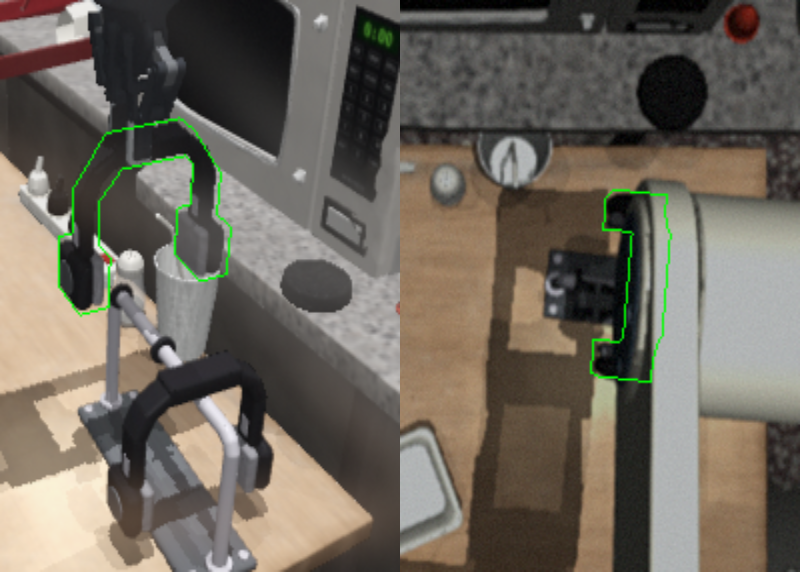

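The headset hangs level over the free place and matches the prediction to about 3 mm, with both cups clear of the tumbler. Lowering.

Emit:
step_arm(moves=[[[0.003, 0, 0.003], [0.003, -0.019, 0.1], -1], [[0.003, 0, 0.003], [0.003, -0.019, 0.25], -1], [[0.003, 0, 0.003], [0.003, -0.019, 0.4], -1], [[0.003, 0, 0.003], [0.003, -0.019, 0.55], -1], [[0.003, 0, 0.003], [0.003, -0.019, 0.66], -1], [[0.003, 0, 0.003], [0.003, -0.019, 0.71], -1], [[0.003, 0, 0.003], [0.003, -0.019, 0.735], -1], [[0.003, 0, 0.003], [0.003, -0.019, 0.735], -1]])

```text
clock: 15.0
eef_pos: [439.3, -28.9, 168.9]
tcp_rot: [-3.141, 0.003, 3.052]
contact_force: [0.5, 0.3, -1.3]
opening: 0.315
grasp_force: 60.5
```

Emit:
step_arm(moves=[[[0, 0, 0], [0, 0, 0.01], -1], [[0, 0, 0], [0, 0, 0.02], -1], [[0, 0, 0], [0, 0, 0.028], -1], [[0, 0, 0], [0, 0, 0.028], -1]])

```text
clock: 15.4
eef_pos: [439.2, -29.1, 163.3]
tcp_rot: [-3.141, 0.003, 3.052]
contact_force: [-0.2, -0.2, -2.4]
opening: 0.309
grasp_force: 60.5
```

Emit:
step_arm(moves=[[[0, 0, 0], [0, 0, 0.008], -1], [[0, 0, 0], [0, 0, 0.015], -1], [[0, 0, 0], [0, 0, 0.015], -1], [[0, 0, 0], [0, 0, 0.015], -1]])

```text
clock: 15.8
eef_pos: [439.1, -29.1, 160.1]
tcp_rot: [-3.141, 0.003, 3.052]
contact_force: [-0.5, -0.2, -1.7]
opening: 0.312
grasp_force: 60.5
```

Emit:
step_arm(moves=[[[0, 0, 0], [0, 0, 0.006], -1], [[0, 0, 0], [0, 0, 0.012], -1], [[0, 0, 0], [0, 0, 0.012], -1], [[0, 0, 0], [0, 0, 0.012], -1]])

```text
clock: 16.2
eef_pos: [439.3, -29.1, 158.6]
tcp_rot: [-3.141, 0.003, 3.052]
contact_force: [-5.7, -0.6, 13.1]
opening: 0.314
grasp_force: 62.4
```

Contact with the bar. I'll ease off slightly, open a little and retreat upward.

Emit:
step_arm(moves=[[[0, 0, 0], [0, 0, -0.005], -1], [[0, 0, 0], [0, 0, -0.005], -0.3], [[0, 0, 0], [0, 0, -0.005], -0.2], [[0, 0, 0], [0, 0, -0.005], -0.1], [[0, 0, 0], [0, 0, -0.005], -0.05], [[0, 0, 0], [0, 0, -0.005], -0.05], [[0, 0, 0], [0, 0, -0.005], -0.05]])

```text
clock: 16.9
eef_pos: [439.1, -29.1, 158.7]
tcp_rot: [-3.141, 0.003, 3.052]
contact_force: [0.3, -0.5, 0.1]
opening: 0.473
grasp_force: 0.0
```

Emit:
step_arm(moves=[[[0, 0, 0], [0, 0, -0.05], -0.05], [[0, 0, 0], [0, 0, -0.15], -0.05], [[0, 0, 0], [0, 0, -0.35], -0.05], [[0, 0, 0], [0, 0, -0.55], -0.05], [[0, 0, 0], [0, 0, -0.75], -0.05], [[0, 0, 0], [-0.5, 0, -0.85], -0.05], [[0, 0, 0], [0.3, 0.3, -0.85], -0.05], [[0, 0, 0], [0.6, 0.6, -0.85], -0.05]])

```text
clock: 17.7
eef_pos: [410.2, 28.3, 323.6]
tcp_rot: [-3.141, -0.001, 3.05]
contact_force: [-1.1, 1.3, 1.1]
opening: 0.476
grasp_force: 0.0
```

```bash
python3 - <<'E'
from b import *
out=[]
for cn in ("scene","top"):
    im=imaging.grab_frame(cn); cal=imaging.calibration(cn)
    print(cn,[(d["xy"],round(d["conf"],2),np.round(atz(cal,d["xy"],175)).tolist()) for d in imaging.mark_of(cn,"crown")[:3]])
    out.append(cv2.resize(im[110:370,230:430,::-1],None,fx=2,fy=2.2))
cv2.imwrite("pics/fin.png",np.hstack(out))
E
```

```text
scene [([301.1, 221.6], 0.81, [463.0, -22.0, 175.0])]
top [([341.7, 219.3], 0.56, [461.0, -29.0, 175.0]), ([287.7, 163.9], 0.49, [570.0, 79.0, 175.0]), ([357.4, 226.9], 0.29, [446.0, -60.0, 175.0])]
```

View pics/fin.png

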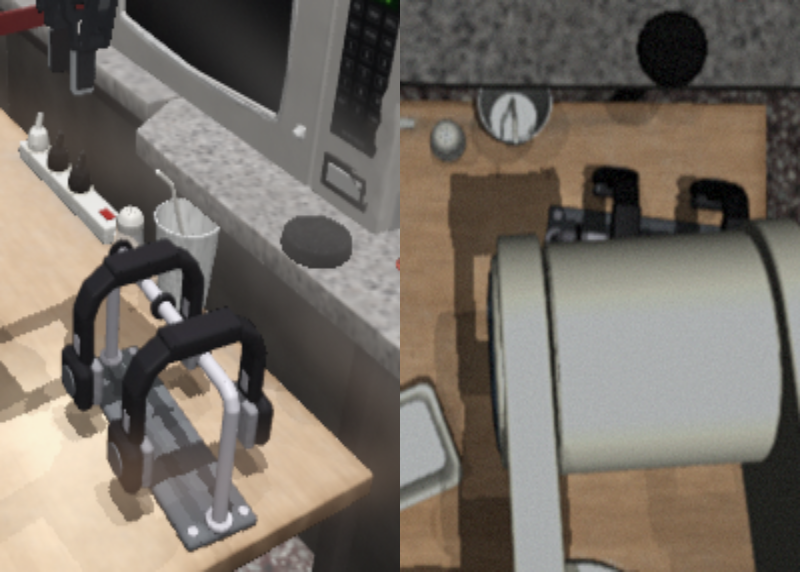

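The final view shows the headset hanging upright and squarely between the collars, parallel to the other headset. Nothing else has moved and the gripper is clear.

```bash
python3 -c "
from rig import r; print(r.sign_off())"
```

```text
the job is handed in; nothing more can be done
None
```

I stood the headset upright on the table, released it, then hung it squarely over the bar between the collars. In the final pictures nothing else had moved and the gripper was clear; I handed the job in at about 18 s, and no verdict was returned.

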